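# Close up the spice row with the click-stop divider

## Task

Close up the loose row of three spice jars in the rack: with the fingertips, push the sliding divider along the rail so that it gathers the jars towards the fixed end panel, past the notches meant for longer rows, until its spring pin clicks down into the third notch from the end panel, the one for three jars; then draw the fingers clear. Only push, gently, on the divider's empty side: do not pinch it or touch its rubber-padded jar side, do not touch, tip, lift or jam the jars, and leave the mug, tin and lemon where they are.

Things in the scene. Friction and masses are not known exactly. Their poses are not given: they have to be found in the camera images.
- rack: Spice rack fixed to the worktop: light wooden tray 78 x 344 mm, top surface 16 mm up; origin at the centre of its underside. y runs along the row towards the fixed wooden end panel (112 mm high, inner face at y = +158 mm); -x is the front with a guard wire (x = -33 mm, 36 mm up), +x the back with the rail. The -y end is low: 42 mm, 64 mm at the rail.
- three_jar_notch (a point): Third notch from the end panel, in the top of the aluminium rail (x = 22..32 mm in the rack's frame, top 58 mm up). The rail's top has five notches, 11 mm wide with rounded edges, centred at y = 97, 54, 11, -32, -75 mm in the rack's frame: counted from the end panel they are for rows of 1, 2, 3, 4 and 5 jars.
- divider (a joint): Position of the divider on the rail, m, 0 to 0.225, growing towards the end panel; its jar face is at y = joint - 0.104 in the rack's frame. Its pin sits in the 5-, 4-, 3-jar notch at 0.047, 0.090, 0.133. Beyond 0.139 the jars jam against the end panel.
- click_pin (a joint): Spring pin of the divider, in m: 0 to 0.0007 while it rides on the rail's top, 0.002 to 0.003 when it has dropped into a notch.
- divider_push (a point): Centre of the divider's empty (-y) side, where to push: 105 mm above the worktop, 5 mm to -y of the jar face and moving with the divider. Axes as the rack's. Sliding takes 2 N, with all jars up to 6 N; from 4 mm before a notch's centre the pin pulls the divider in (the push drops to 0), and climbing out takes 7 to 12 N.
- divider_pin (a point): Head of the spring pin, 15 mm wide, its top 81 mm above the worktop. It stands on a black plastic saddle that reaches from the jar face 36 mm to -y, only at the back of the divider (rack x > 14 mm, up to 72 mm above the worktop).
- plate_edge (a point): Steel plate of the divider, pushed on its -y side (28 N at most): rack x from -28 to +36 mm, 3 mm thick, flat, upper edge 128 mm above the worktop, that is 7 mm above the jars' lids. This point: middle of the upper edge.
- jar_pad (a point): Thin black rubber pad covering the divider's whole jar side (62 x 108 mm), which touches the jars (20 N at most); the fingers keep off it. This point: centre of its jar side.
- spice_a: Glass spice jar with dark lid, 41 mm across, 105 mm tall, 0.11 kg, standing loose on the rack's tray; its lid's top is 121 mm above the worktop. Origin at the centre of its underside, z up.
- spice_b: Glass spice jar with dark lid, 41 mm across, 105 mm tall, 0.11 kg, standing loose on the rack's tray; its lid's top is 121 mm above the worktop. Origin at the centre of its underside, z up.
- spice_c: Glass spice jar with dark lid, 41 mm across, 105 mm tall, 0.11 kg, standing loose on the rack's tray; its lid's top is 121 mm above the worktop. Origin at the centre of its underside, z up.
- mug: Bystander: striped mug 86 x 116 mm, 90 mm tall, left of the rack; origin under its centre.
- tuna_tin: Bystander: low tin 86 mm across, 40 mm tall, behind the rack; origin under its centre.
- lemon: Bystander: lemon 78 x 55 x 56 mm, behind the rack; origin under its centre.
Mind the look-alikes: they are no part of the job. Leave any green look-alike of the spice_b alone. Leave any red look-alike of the spice_c alone.

How it is judged (in metres and radians):
At the end, for the whole second after the job is handed in: The divider rests in the three-jar notch (joint 0.130 to 0.136 m, pin dropped by more than 1.5 mm) and all three jars stand upright (within 0.1 rad), at rest on the tray, between the divider and the end panel (value of joint divider between 0.13 and 0.136 m and value of joint click_pin above 0.0015 m and velocity of joint divider between -0.01 and 0.01 m/s and angle between each of spice_a, spice_b, spice_c's own z axis and vertical below 0.1 rad and y of spice_a in the frame of rack between 0.045 and 0.141 m and x of spice_a in the frame of rack between -0.018 and 0.01 m and height (world z) of each of spice_a, spice_b, spice_c below 0.021 m and linear speed of each of spice_a, spice_b, spice_c below 0.02 m/s and y of spice_b in the frame of rack between 0.045 and 0.141 m and x of spice_b in the frame of rack between -0.018 and 0.01 m and y of spice_c in the frame of rack between 0.045 and 0.141 m and x of spice_c in the frame of rack between -0.018 and 0.01 m); the robot touches nothing.
It fails at once if a jar is lifted off the tray or tipped (height (world z) of any of spice_a, spice_b, spice_c above 0.03 m or angle between any of spice_a, spice_b, spice_c's own z axis and vertical above 0.35 rad).
It fails at once if the gripper touches a jar (contact force between any of the fingers, the arm and spice_a above 1 N or contact force between any of the fingers, the arm and spice_b above 1 N or contact force between any of the fingers, the arm and spice_c above 1 N).
It fails at once if the divider is pinched or forced (fingers on the rubber pad of its jar side, or more than 28 N from the fingers) (contact force between the fingers and divider_c5 above 1 N or contact force between the fingers and rack above 28 N).
It fails at once if the jars are jammed (more than 20 N between the divider's pad and a jar) (contact force between divider_c5 and spice_a above 20 N or contact force between divider_c5 and spice_b above 20 N or contact force between divider_c5 and spice_c above 20 N).
It fails at once if the mug, tin or lemon is moved more than 15 mm (distance of any of mug, tuna_tin, lemon from where it was at the start of the episode above 0.015 m).
It also fails if it takes over 43 s, if anything falls off the work surface, if the arm or the gripper's body presses on something with over 40 N, if the wrist force passes 120 N, or if a joint passes its speed limit or range.

## Robot

A 6-joint arm with a two-finger parallel gripper is mounted at the origin on a cart in front of the work surface, level with it; the furniture and walls round the work are solid. World frame = base frame: x ahead of the robot, y to its left, z up, the work surface at z = 0. Lengths are in m, angles in degrees, forces in N, time in s.
With the tool pointing down it reaches from about 0.4 to 0.825 m from the base axis. Payload 7 kg.
Tool frame: the origin (TCP) lies between the finger pads; the fingertips stand arm.tips_ahead ahead of it and the grasp point (between the pads) lies 8 mm behind it (arm.tips_ahead is the distance from the TCP to the fingertips, in m); z points along the fingers, y is the line along which they close (so a half turn about z gives the same grasp; the last joint's range is limited). The gripper opens to 88 mm and grips with 3 to 60 N. Pads are 19 mm wide; open, the fingers measure 130 mm over their backs; the gripper's body (78 mm by 193 mm) begins 47 mm behind the grasp point.
Start: joints at [85.147, 20.546, 0.682, 0, -70.136, -16.507], TCP at [0.246, 0.629, 0.238] pointing down, gripper open.
Joint ranges: [-176.03, 176.03], [-82.01, 121.73], [-58.28, 71.71], [-173.87, 95.51], [-174.79, -0.11], [-173.66, 173.66]. Speed limits (degrees/s): [136.94, 136.94, 172.46, 180, 180, 180].

## Interface

Orientations are given as [roll, pitch, yaw] about the fixed x, y, z axes, in that order (R = Rz(yaw) Ry(pitch) Rx(roll)).
In Python, from station import observe, viewer, job, arm gives the robot as it stands.
- The arm moves only by the tool drive_tool, never from a script. Its argument "targets" is a list of rows, each a list of 4 numbers: the shift along the tool's x, y, z in m, then the turn about the tool's z in degrees. In form: [[tx, ty, tz, yaw], ...]. A call has exactly 8 rows; each row is the pose to reach, as a shift and turn from the pose commanded when the call began, along the tool's axes at that moment; what a row does not reach only later rows make up. A row lasts 1/12 s, in which the tool goes at most 41.7 mm and 7.16 degrees, less where a joint would pass 70% of its speed; a pose out of reach is approached as far as the arm can. A call with a gripper value outside its range is refused whole. "gripper" is the finger opening in m, from 0 to 0.0876, set as the call begins (left out, the last holds). The fingers move at their own pace and stop on an object; the grip force is fixed at half the most. Time passes only in rows, so rows that repeat a pose let the fingers close, or fill a call up. It gives the time, the measured TCP pose, the force, the opening and the grip force at its end, in the units of the state.
- observe(): the state, without advancing time (a new reading comes with each control period).
- viewer.capture(name): name is "scene" or "side" or "wrist"; returns (picture, depth): 400x640x3 uint8, red, green, blue; 400x640 float32, m along the optical axis (not along the pixel's ray), 0 where there is no reading.
- viewer.camera_model(name): a dict with "fov_y" (degrees; the focal length in pixels is half the picture's height over the tangent of half this angle, whatever the lens; pixels are square), "cx", "cy" (the principal point, pixels), "R" (3x3) and "t" (3): a world point X has camera coordinates R X + t. Camera axes: x right, y down, z forward; pixel columns grow to the right and rows downward; lengths in m; the calibration is good to about 2 mm. A picture is of the moment at which its call begins: read the wrist's pose just before it. camera_model takes no time and is no camera call; for the wrist camera it gives the pose at the moment of the call.
- job.job_done(): hands the job in; it is judged then, once.
Trained networks look in the newest picture that a camera, given by its name, has taken for a name from the list of things; names that differ only in an ending like _2 or _b are one class to them, and where a whole thing is asked for, a point or a joint stands for the part that bears it (a point fixed in the world has none). Each returns a list of dicts, best first, with "p" (0 to 1); they miss things now and then, are a little off and sometimes report something else, mostly with a low value. They report only what shows in the picture. A call takes as long as a camera call. They do not tell look-alikes from the thing itself.
- viewer.spot_in(camera, query): "position" ([x, y, z] in m, in the coordinates of the camera as it stood for that picture, good to about 4 mm: the middle of the surface that is visible of it).
- viewer.landmark_of(camera, query): "position" ([x, y, z] in m, in the coordinates of the camera as it stood for that picture, good to about 4 mm: a listed point, or the origin of a listed thing).
The state is a dict: "time_s": time; "q": joint angles; "joint_vel": joint speeds; "effort": joint torques, N m; "tool_pos": TCP position; "orientation": TCP orientation; "contact_force": force on the tool from outside, world axes, zero at the start; "wrist_torque": the same for the moment, N m; "finger_gap": finger opening in m; "finger_force": force on a finger pad.
Only numpy, scipy, OpenCV 4.12 (cv2) and the standard library are available. Lean on these libraries where they do the work, as an engineer would, in place of code of your own. Each camera call takes 0.05 s, during which the arm holds its last target. There are 200 camera calls.

## Working session

There is one attempt and no reset: what is moved stays moved. The work goes in short steps, Python scripts to look and compute and a tool call to move; the robot and the scene stay as the last step left them, time stands still between calls to the robot, and variables do not carry over. Pictures are saved under pics/ and viewed, at most 10 in all, crops included, and the job is handed in when it is done.

Besides the shell and the picture viewer there is one more tool, called after "Emit:" by a JSON object that holds its "fn" and its "kwargs", one argument or row to a line. drive_tool: Moves the arm, as the interface text tells. Its arguments: {"type":"object","properties":{"targets":{"type":"array"},"gripper":{"type":"number"}},"required":["targets"]}

```bash
mkdir -p pics; cat > h.py <<'E'
from station import observe, viewer, job, arm
import numpy as np, cv2
def cap(n,f=None):
    p,d=viewer.capture(n); m=viewer.camera_model(n)
    if f: cv2.imwrite('pics/'+f,p[:,:,::-1])
    return p,d,m
def w(m,c): return np.array(m['R']).T@(np.array(c)-np.array(m['t']))
def px(m,c):
    f=200/np.tan(np.radians(m['fov_y']/2)); return np.round([m['cx']+f*c[0]/c[2],m['cy']+f*c[1]/c[2]])
E
python3 - <<'E'
from h import *
np.set_printoptions(precision=4,suppress=True)
print(observe()['tool_pos'],observe()['orientation'],arm.tips_ahead)
for n in ['scene','side']:
    p,d,m=cap(n,n+'0.png')
    print(n,w(m,[0,0,0]))
    for q in ['rack','divider_push','plate_edge','three_jar_notch','divider_pin','jar_pad','spice_a']:
        for r in viewer.landmark_of(n,q)[:4]: print(q,round(r['p'],2),w(m,r['position']),px(m,r['position']))
E
```

```text
[0.2457 0.6282 0.2366] [179.9043  -0.0088 -21.368 ] 0.011
scene [ 0.0086 -0.2589  0.7342]
rack 0.82 [ 0.4936 -0.0509 -0.0006] [354. 264.]
divider_push 0.68 [ 0.5065 -0.1047  0.1023] [381. 243.]
plate_edge 0.57 [ 0.5098 -0.1005  0.1229] [381. 235.]
three_jar_notch 0.74 [ 0.5212 -0.0389  0.0576] [356. 239.]
three_jar_notch 0.65 [ 0.4718 -0.0013  0.0191] [332. 257.]
three_jar_notch 0.39 [ 0.4812 -0.0443  0.0189] [350. 262.]
divider_pin 0.73 [ 0.5321 -0.1093  0.0804] [387. 242.]
jar_pad 0.75 [ 0.4998 -0.0996  0.0723] [376. 253.]
jar_pad 0.67 [ 0.5347 -0.1096  0.0809] [387. 242.]
spice_a 0.92 [ 0.4712 -0.0004  0.0191] [331. 257.]
spice_a 0.86 [ 0.4842 -0.0426  0.0173] [349. 261.]
spice_a 0.65 [0.4502 0.0698 0.0221] [302. 250.]
spice_a 0.6 [0.4726 0.1907 0.001 ] [269. 230.]
side [ 0.3588 -0.5187  0.6486]
rack 0.57 [ 0.4943 -0.0534 -0.0006] [315. 277.]
divider_push 0.77 [ 0.5079 -0.1043  0.1062] [329. 261.]
plate_edge 0.61 [ 0.5159 -0.1017  0.1323] [333. 250.]
plate_edge 0.49 [ 0.4669  0.3361 -0.0009] [264. 174.]
three_jar_notch 0.69 [ 0.5196 -0.0371  0.0605] [323. 250.]
three_jar_notch 0.53 [ 0.6843 -0.1383 -0.0068] [413. 286.]
divider_pin 0.63 [ 0.5389 -0.1129  0.0842] [346. 268.]
jar_pad 0.68 [ 0.5043 -0.0998  0.0722] [326. 272.]
spice_a 0.97 [0.4722 0.193  0.0011] [277. 205.]
spice_a 0.88 [0.5705 0.1724 0.0024] [316. 202.]
spice_a 0.87 [ 0.4731 -0.005   0.0151] [298. 258.]
spice_a 0.76 [ 0.4848 -0.0499  0.0175] [310. 272.]
```

View pics/scene0.png

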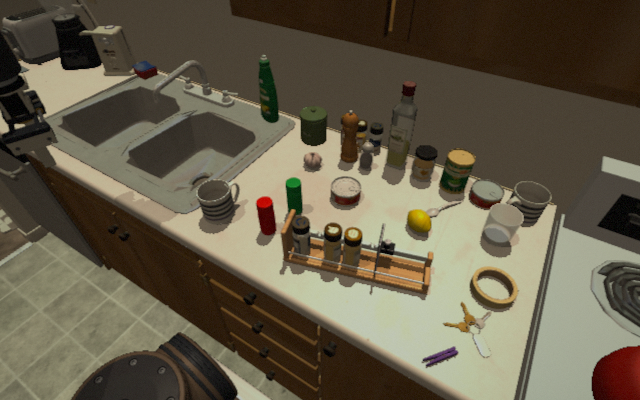

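View pics/side0.png

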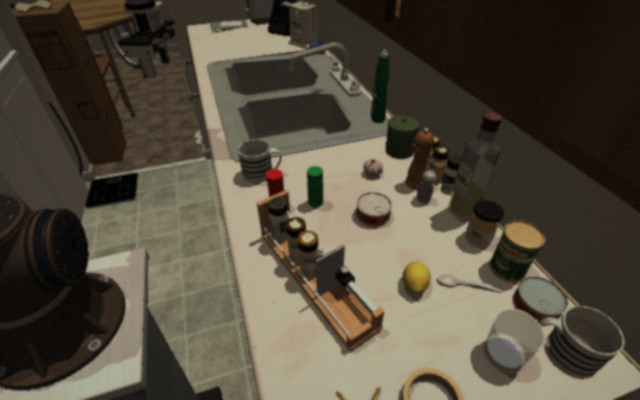

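The scene picture shows the rack from its end panel (290,235) to its low end (430,270). The rack jars are at (302,235), (332,243) and (352,248), with the divider plate at (383,240). The red (266,215) and green (294,196) look-alikes stand outside the rack. For the divider, the end panel or the rack's low end could be mistaken for it; the plate with the black pin at (383,240) fits the description. Next I fit the rack from depth and check a crop.

```bash
cat >> h.py <<'E'
def cloud(d,m):
    f=200/np.tan(np.radians(m['fov_y']/2)); v,u=np.nonzero(d>0); z=d[v,u]
    c=np.stack([(u-m['cx'])/f*z,(v-m['cy'])/f*z,z],1)
    return (c-np.array(m['t']))@np.array(m['R'])
def rk(P,o,th):
    c,s=np.cos(th),np.sin(th); q=P[:,:2]-o
    return np.stack([q@[c,s],q@[-s,c],P[:,2]],1)
E
python3 - <<'E'
from h import *
np.set_printoptions(precision=4,suppress=True)
o=np.array([.494,-.052]); th0=np.radians(16.8)
for n in ['scene','side']:
    p,d,m=cap(n); P=cloud(d,m); Q=rk(P,o,th0)
    inb=(abs(Q[:,0])<.07)&(abs(Q[:,1])<.2); Q=Q[inb]
    up=Q[Q[:,2]>.01]; r=cv2.minAreaRect(up[:,:2].astype(np.float32)); print(n,'rect',r)
    rail=Q[(Q[:,2]>.052)&(Q[:,2]<.062)&(Q[:,0]>.01)&(Q[:,0]<.045)&(abs(Q[:,1])<.17)]
    for a in np.arange(-.18,.18,.03):
        s=rail[(rail[:,1]>a)&(rail[:,1]<a+.03)]
        if len(s): print('rail y',round(a,2),len(s),s[:,0].min(),np.median(s[:,0]),s[:,0].max())
    pl=Q[(Q[:,2]>.085)&(Q[:,2]<.135)&(Q[:,1]<-.02)&(Q[:,1]>-.1)]
    k=np.polyfit(pl[:,0],pl[:,1],1); print('plate',len(pl),pl.min(0),pl.max(0),np.median(pl,0),'fit',k,np.std(pl[:,1]-np.polyval(k,pl[:,0])))
    e=Q[(Q[:,2]>.07)&(Q[:,2]<.118)&(Q[:,1]>.145)]; print('panel',len(e),e.min(0),e.max(0),np.median(e,0))
    for q in ['spice_a']:
        for r in viewer.landmark_of(n,q): print(r['p'],rk(w(m,r['position'])[None],o,th0))
    c=p[200:300,280:460] if n=='scene' else p[180:350,240:400]
    cv2.imwrite('pics/c_%s.png'%n,cv2.resize(c,None,fx=3.4,fy=3.4,interpolation=cv2.INTER_CUBIC)[:,:,::-1])
E
```

```text
scene rect ((-0.0008040815591812134, -0.0025689899921417236), (0.3432839512825012, 0.0820636972784996), 89.19290924072266)
rail y -0.18 41 0.010823172955991542 0.019469368688760518 0.029170930587013373
rail y -0.15 72 0.017592938600994854 0.021226822645286546 0.030574049603797112
rail y -0.12 71 0.01802418710794102 0.021615218670035918 0.031248960851680534
rail y -0.09 41 0.010320167939342144 0.01273737366456389 0.029146943259897817
rail y -0.06 40 0.011573461039212514 0.021735710374028452 0.030244917057273463
rail y -0.03 44 0.018774021220179862 0.023920249302860404 0.032333435432574976
rail y 0.03 11 0.02092647872670932 0.02390290637769962 0.03133789774043247
rail y 0.06 13 0.020905007731271772 0.023728731058762557 0.03195494169082787
rail y 0.09 50 0.02144158020294705 0.025597302318084835 0.03334475223291794
rail y 0.12 1 0.03218447636585874 0.03218447636585874 0.03218447636585874
plate 92 [-0.031  -0.0545  0.0855] [ 0.0339 -0.0487  0.1305] [-0.0134 -0.0516  0.1271] fit [-0.0179 -0.0517] 0.0015776122786117295
panel 280 [-0.039   0.146   0.0701] [0.0385 0.1676 0.1169] [-0.0144  0.1
[... 732 characters left out ...]
.021605132117401116
rail y -0.03 4 0.019683433842850106 0.0245124892214581 0.029721603674025418
rail y 0.0 40 0.01965698119905148 0.025542677000928347 0.030780996116958444
rail y 0.12 22 0.022566673889461344 0.027596643356828064 0.03134223111659089
rail y 0.15 8 0.030331139420307313 0.03542692127194659 0.03747989653218168
plate 470 [-0.0311 -0.0564  0.0851] [ 0.0336 -0.0494  0.1283] [ 0.0001 -0.0544  0.1098] fit [-0.0142 -0.0542] 0.001062305446728446
panel 304 [-0.0396  0.1472  0.0702] [0.0386 0.1676 0.1175] [-0.0201  0.1566  0.1023]
0.92 [[-0.0058  0.054   0.0136]]
0.91 [[-0.0035  0.1305  0.0201]]
0.85 [[-0.0081  0.009   0.0203]]
0.6 [[0.1396 0.1932 0.0025]]
0.58 [[ 0.0487  0.2366 -0.0006]]
```

View pics/c_side.png

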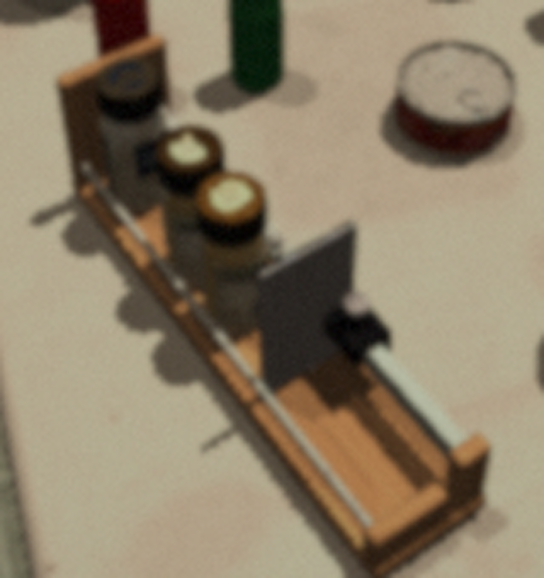

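The crop shows the plate with the saddle and pin behind it on the empty (near) side, and three jars standing loose between it and the panel. The choice of divider is confirmed. Rack yaw is about 15.9°, its origin about (0.4935, -0.0553), and the joint about 0.057.

Emit:
{"fn": "drive_tool", "kwargs": {
  "targets": [
    [0.025, 0.029, 0, 0],
    [0.05, 0.058, 0, 0],
    [0.075, 0.087, 0, 0],
    [0.1, 0.116, 0, 0],
    [0.125, 0.145, 0, 0],
    [0.15, 0.174, 0, 0],
    [0.175, 0.203, 0, 0],
    [0.2, 0.232, 0, 0]
  ],
  "gripper": 0
}}

```text
time_s: 1.67
tool_pos: [0.3479, 0.3379, 0.2378]
orientation: [-180.0, -0.0, -21.3]
contact_force: [1.0, -0.4, -0.3]
finger_gap: 0.0397
finger_force: 0.0
```

Emit:
{"fn": "drive_tool", "kwargs": {
  "targets": [
    [0.025, 0.029, 0, 0],
    [0.05, 0.058, 0, 0],
    [0.075, 0.087, 0, 0],
    [0.1, 0.116, 0, 0],
    [0.125, 0.145, 0, 0],
    [0.15, 0.174, 0, 0],
    [0.175, 0.203, 0, 0],
    [0.2, 0.232, 0, 0]
  ]
}}

```text
time_s: 2.33
tool_pos: [0.4496, 0.049, 0.2381]
orientation: [-179.9, -0.1, -21.3]
contact_force: [0.9, 0.8, -0.0]
finger_gap: 0.0006
finger_force: 0.0
```

Emit:
{"fn": "drive_tool", "kwargs": {
  "targets": [
    [0.025, 0.029, 0, 6.5],
    [0.05, 0.058, 0, 13],
    [0.075, 0.087, 0, 20],
    [0.1, 0.116, 0, 26],
    [0.125, 0.145, 0, 33],
    [0.143, 0.166, 0, 40],
    [0.143, 0.166, 0, 46],
    [0.143, 0.166, 0, 52.7]
  ]
}}

```text
time_s: 3.0
tool_pos: [0.5222, -0.1578, 0.237]
orientation: [179.9, 0.0, -74.5]
contact_force: [-0.3, 1.0, 0.1]
finger_gap: 0.0004
finger_force: 0.0
```

Emit:
{"fn": "drive_tool", "kwargs": {
  "targets": [
    [0, 0, 0.025, 0],
    [0, 0, 0.05, 0],
    [0, 0, 0.075, 0],
    [0, 0, 0.1, 0],
    [0, 0, 0.115, 0],
    [0, 0, 0.125, 0],
    [0, 0, 0.132, 0],
    [0, 0, 0.132, 0]
  ]
}}

```text
time_s: 3.67
tool_pos: [0.5217, -0.1559, 0.1046]
orientation: [179.9, 0.0, -74.1]
contact_force: [0.2, -0.5, 0.8]
finger_gap: 0.0006
finger_force: 0.0
```

```bash
python3 - <<'E'
from h import *
np.set_printoptions(precision=4,suppress=True)
o=np.array([.4935,-.0553]); th=np.radians(15.95)
s=observe(); print(s['tool_pos'],s['orientation'],s['contact_force'],rk(np.array(s['tool_pos'])[None],o,th))
p,d,m=cap('side'); c=p[160:340,220:430]
cv2.imwrite('pics/s1.png',cv2.resize(c,None,fx=3,fy=3)[:,:,::-1])
Q=rk(cloud(d,m),o,th); A=(abs(Q[:,0])<.04)&(abs(Q[:,1])<.18); Q=Q[A]
f=Q[(Q[:,2]>.09)&(Q[:,2]<.13)]
for lo,hi in[(-.16,-.07),(-.065,-.03)]:
    g=f[(f[:,1]>lo)&(f[:,1]<hi)]; print(len(g),np.percentile(g,[1,50,99],axis=0) if len(g) else '')
E
```

```text
[ 0.5217 -0.1559  0.1046] [179.9146   0.0254 -74.0663] [ 0.1687 -0.4567  0.838 ] [[-0.0005 -0.1044  0.1046]]
130 [[-0.0192 -0.1175  0.0945]
 [-0.0109 -0.1158  0.1048]
 [ 0.0147 -0.0978  0.1245]]
92 [[-0.0285 -0.0527  0.0907]
 [-0.0188 -0.0513  0.108 ]
 [-0.0061 -0.0499  0.1272]]
```

View pics/s1.png

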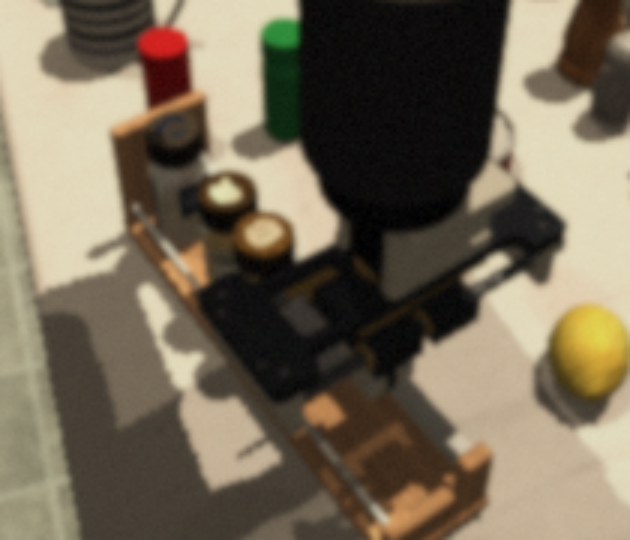

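The picture shows the closed fingers on the empty side behind the plate, tips above the rail and saddle, all clear. About 40 mm remain to contact.

Emit:
{"fn": "drive_tool", "kwargs": {
  "targets": [
    [-0.006, 0, 0, 0],
    [-0.012, 0, 0, 0],
    [-0.018, 0, 0, 0],
    [-0.023, 0, 0, 0],
    [-0.027, 0, 0, 0],
    [-0.03, 0, 0, 0],
    [-0.032, 0, 0, 0],
    [-0.034, 0, 0, 0]
  ]
}}

```text
time_s: 4.38
tool_pos: [0.5128, -0.1229, 0.1057]
orientation: [-180.0, -0.0, -74.0]
contact_force: [0.4, 0.5, 0.5]
finger_gap: 0.0004
finger_force: 0.0
```

Emit:
{"fn": "drive_tool", "kwargs": {
  "targets": [
    [-0.001, 0, 0, 0],
    [-0.002, 0, 0, 0],
    [-0.003, 0, 0, 0],
    [-0.004, 0, 0, 0],
    [-0.005, 0, 0, 0],
    [-0.006, 0, 0, 0],
    [-0.007, 0, 0, 0],
    [-0.008, 0, 0, 0]
  ]
}}

```text
time_s: 5.05
tool_pos: [0.5105, -0.1155, 0.1055]
orientation: [180.0, 0.0, -74.1]
contact_force: [0.0, 0.6, 0.2]
finger_gap: 0.0005
finger_force: 0.0
```

Emit:
{"fn": "drive_tool", "kwargs": {
  "targets": [
    [-0.001, 0, 0, 0],
    [-0.002, 0, 0, 0],
    [-0.003, 0, 0, 0],
    [-0.004, 0, 0, 0],
    [-0.005, 0, 0, 0],
    [-0.006, 0, 0, 0],
    [-0.007, 0, 0, 0],
    [-0.008, 0, 0, 0]
  ]
}}

```text
time_s: 5.72
tool_pos: [0.5084, -0.1078, 0.1056]
orientation: [-180.0, -0.0, -74.1]
contact_force: [1.4, -2.1, -2.2]
finger_gap: 0.0006
finger_force: 1.2
```

```bash
cat > plate.py <<'E'
from h import *
np.set_printoptions(precision=4,suppress=True)
o=np.array([.4935,-.0553]); th=np.radians(15.95)
s=observe(); T=rk(np.array(s['tool_pos'])[None],o,th)[0]; print('TCP',T,s['contact_force'],s['time_s'])
for n in ['scene','side']:
    p,d,m=cap(n); Q=rk(cloud(d,m),o,th)
    g=Q[(Q[:,0]>-.03)&(Q[:,0]<-.022)&(Q[:,2]>.085)&(Q[:,2]<.127)&(Q[:,1]>T[1]-.02)&(Q[:,1]<T[1]+.04)]
    print(n,len(g),np.percentile(g[:,1],[2,20,50,80,98]) if len(g) else '')
    for q in ['plate_edge','divider_pin','jar_pad']:
        for r in viewer.landmark_of(n,q)[:1]: print(q,round(r['p'],2),rk(w(m,r['position'])[None],o,th)[0])
    for r in viewer.landmark_of(n,'spice_a')[:5]: print('jar',round(r['p'],2),rk(w(m,r['position'])[None],o,th)[0])
E
python3 plate.py
```

```text
TCP [-0.0001 -0.0545  0.1056] [ 1.3893 -2.0888 -2.2453] 5.7167
scene 0 
divider_pin 0.4 [-0.0053  0.0589  0.0157]
jar_pad 0.47 [-0.0059 -0.0403  0.0697]
jar 0.78 [0.0467 0.2426 0.003 ]
jar 0.77 [-0.0065  0.1333  0.0192]
jar 0.77 [0.1331 0.1972 0.0005]
jar 0.66 [-0.0077  0.0128  0.017 ]
jar 0.64 [-0.001   0.0625  0.0181]
side 36 [-0.045  -0.0444 -0.0435 -0.0422 -0.0399]
plate_edge 0.55 [ 0.0065 -0.0422  0.1289]
divider_pin 0.66 [ 0.0272 -0.0627  0.085 ]
jar_pad 0.59 [-0.0015 -0.0421  0.0684]
jar 0.87 [-0.0046  0.1317  0.0179]
jar 0.85 [0.0469 0.2431 0.0008]
jar 0.56 [-0.0031  0.0093  0.0176]
```

Emit:
{"fn": "drive_tool", "kwargs": {
  "targets": [
    [-0.002, 0, 0, 0],
    [-0.004, 0, 0, 0],
    [-0.006, 0, 0, 0],
    [-0.008, 0, 0, 0],
    [-0.01, 0, 0, 0],
    [-0.012, 0, 0, 0],
    [-0.014, 0, 0, 0],
    [-0.016, 0, 0, 0]
  ]
}}

```text
time_s: 6.88
tool_pos: [0.5039, -0.0922, 0.1056]
orientation: [-180.0, -0.0, -74.1]
contact_force: [1.2, -3.0, -0.6]
finger_gap: 0.0004
finger_force: 1.7
```

Emit:
{"fn": "drive_tool", "kwargs": {
  "targets": [
    [-0.0005, 0, 0, 0],
    [-0.001, 0, 0, 0],
    [-0.0015, 0, 0, 0],
    [-0.002, 0, 0, 0],
    [-0.0025, 0, 0, 0],
    [-0.003, 0, 0, 0],
    [-0.0035, 0, 0, 0],
    [-0.004, 0, 0, 0]
  ]
}}

```text
time_s: 7.55
tool_pos: [0.5029, -0.0885, 0.1056]
orientation: [-180.0, 0.0, -74.1]
contact_force: [1.8, -2.7, -0.8]
finger_gap: 0.0007
finger_force: 1.5
```

Emit:
{"fn": "drive_tool", "kwargs": {
  "targets": [
    [-0.0005, 0, 0, 0],
    [-0.001, 0, 0, 0],
    [-0.001, 0, 0, 0],
    [-0.0015, 0, 0, 0],
    [-0.002, 0, 0, 0],
    [-0.002, 0, 0, 0],
    [-0.002, 0, 0, 0],
    [-0.002, 0, 0, 0]
  ]
}}

```text
time_s: 8.22
tool_pos: [0.5022, -0.0866, 0.1055]
orientation: [180.0, 0.0, -74.1]
contact_force: [-0.0, 0.7, 0.3]
finger_gap: 0.0006
finger_force: 0.0
```

Emit:
{"fn": "drive_tool", "kwargs": {
  "targets": [
    [-0.0005, 0, 0, 0],
    [-0.001, 0, 0, 0],
    [-0.001, 0, 0, 0],
    [-0.0015, 0, 0, 0],
    [-0.002, 0, 0, 0],
    [-0.002, 0, 0, 0],
    [-0.002, 0, 0, 0],
    [-0.002, 0, 0, 0]
  ]
}}

```text
time_s: 8.88
tool_pos: [0.5018, -0.0847, 0.1056]
orientation: [-180.0, -0.0, -74.1]
contact_force: [-0.4, 0.1, -0.1]
finger_gap: 0.0003
finger_force: 0.0
```

The 4-jar notch is felt at TCP rack y ≈ -0.0335, so the 3-jar pull-in should come about 43 mm on, at ≈ +0.0095. Climbing out gently.

Emit:
{"fn": "drive_tool", "kwargs": {
  "targets": [
    [-0.0007, 0, 0, 0],
    [-0.0014, 0, 0, 0],
    [-0.0021, 0, 0, 0],
    [-0.0028, 0, 0, 0],
    [-0.0035, 0, 0, 0],
    [-0.004, 0, 0, 0],
    [-0.0045, 0, 0, 0],
    [-0.005, 0, 0, 0]
  ]
}}

```text
time_s: 9.55
tool_pos: [0.5007, -0.081, 0.1056]
orientation: [180.0, -0.1, -74.1]
contact_force: [3.1, -8.4, -3.7]
finger_gap: 0.0004
finger_force: 4.3
```

Emit:
{"fn": "drive_tool", "kwargs": {
  "targets": [
    [-0.0005, 0, 0, 0],
    [-0.001, 0, 0, 0],
    [-0.0015, 0, 0, 0],
    [-0.002, 0, 0, 0],
    [-0.0025, 0, 0, 0],
    [-0.003, 0, 0, 0],
    [-0.0035, 0, 0, 0],
    [-0.004, 0, 0, 0]
  ]
}}

```text
time_s: 10.22
tool_pos: [0.4993, -0.0761, 0.1056]
orientation: [180.0, -0.0, -74.1]
contact_force: [0.1, -1.1, -0.4]
finger_gap: 0.0008
finger_force: 1.0
```

Emit:
{"fn": "drive_tool", "kwargs": {
  "targets": [
    [-0.001, 0, 0, 0],
    [-0.002, 0, 0, 0],
    [-0.003, 0, 0, 0],
    [-0.004, 0, 0, 0],
    [-0.005, 0, 0, 0],
    [-0.006, 0, 0, 0],
    [-0.007, 0, 0, 0],
    [-0.008, 0, 0, 0]
  ]
}}

```text
time_s: 10.88
tool_pos: [0.4971, -0.0683, 0.1056]
orientation: [180.0, -0.0, -74.1]
contact_force: [1.1, -4.1, -1.9]
finger_gap: 0.0004
finger_force: 2.3
```

Emit:
{"fn": "drive_tool", "kwargs": {
  "targets": [
    [-0.001, 0, 0, 0],
    [-0.002, 0, 0, 0],
    [-0.003, 0, 0, 0],
    [-0.004, 0, 0, 0],
    [-0.005, 0, 0, 0],
    [-0.006, 0, 0, 0],
    [-0.007, 0, 0, 0],
    [-0.008, 0, 0, 0]
  ]
}}

```text
time_s: 11.55
tool_pos: [0.4949, -0.0606, 0.1056]
orientation: [-180.0, -0.0, -74.1]
contact_force: [0.6, -5.5, -0.4]
finger_gap: 0.0007
finger_force: 2.4
```

Emit:
{"fn": "drive_tool", "kwargs": {
  "targets": [
    [-0.001, 0, 0, 0],
    [-0.002, 0, 0, 0],
    [-0.003, 0, 0, 0],
    [-0.004, 0, 0, 0],
    [-0.005, 0, 0, 0],
    [-0.006, 0, 0, 0],
    [-0.007, 0, 0, 0],
    [-0.008, 0, 0, 0]
  ]
}}

```text
time_s: 12.22
tool_pos: [0.4927, -0.0529, 0.1056]
orientation: [180.0, -0.0, -74.1]
contact_force: [1.3, -4.9, 0.1]
finger_gap: 0.0005
finger_force: 2.4
```

```bash
python3 plate.py
```

```text
TCP [-0.0001  0.0025  0.1056] [ 1.2933 -4.9476  0.0903] 12.2167
scene 0 
plate_edge 0.62 [-0.006   0.0406  0.0148]
jar_pad 0.39 [-0.0047  0.0158  0.0733]
jar 0.9 [ 0.0461  0.2464 -0.0007]
jar 0.86 [-0.0084  0.1347  0.0187]
jar 0.8 [-0.0055  0.0853  0.0171]
jar 0.7 [ 0.1351  0.2018 -0.0023]
jar 0.67 [-0.0042  0.0415  0.0141]
side 89 [0.0117 0.0128 0.0277 0.0343 0.0391]
plate_edge 0.75 [-0.0037  0.0779  0.0143]
divider_pin 0.75 [ 0.0296 -0.003   0.0854]
jar 0.81 [0.0462 0.2408 0.005 ]
jar 0.59 [-0.0043  0.0339  0.0149]
jar 0.45 [-0.0037  0.0805  0.016 ]
```

Emit:
{"fn": "drive_tool", "kwargs": {
  "targets": [
    [-0.0007, 0, 0, 0],
    [-0.0014, 0, 0, 0],
    [-0.0021, 0, 0, 0],
    [-0.0028, 0, 0, 0],
    [-0.0035, 0, 0, 0],
    [-0.004, 0, 0, 0],
    [-0.0045, 0, 0, 0],
    [-0.005, 0, 0, 0]
  ]
}}

```text
time_s: 13.38
tool_pos: [0.4915, -0.0485, 0.1055]
orientation: [180.0, -0.0, -74.1]
contact_force: [1.7, -6.7, -3.2]
finger_gap: 0.0004
finger_force: 3.4
```

Emit:
{"fn": "drive_tool", "kwargs": {
  "targets": [
    [-0.0004, 0, 0, 0],
    [-0.0008, 0, 0, 0],
    [-0.001, 0, 0, 0],
    [-0.0012, 0, 0, 0],
    [-0.0015, 0, 0, 0],
    [-0.0015, 0, 0, 0],
    [-0.0015, 0, 0, 0],
    [-0.0015, 0, 0, 0]
  ]
}}

```text
time_s: 14.05
tool_pos: [0.491, -0.0467, 0.1055]
orientation: [-180.0, 0.0, -74.1]
contact_force: [0.8, -3.2, -0.6]
finger_gap: 0.0005
finger_force: 1.9
```

Emit:
{"fn": "drive_tool", "kwargs": {
  "targets": [
    [-0.0003, 0, 0, 0],
    [-0.0006, 0, 0, 0],
    [-0.0009, 0, 0, 0],
    [-0.0012, 0, 0, 0],
    [-0.0012, 0, 0, 0],
    [-0.0012, 0, 0, 0],
    [-0.0012, 0, 0, 0],
    [-0.0012, 0, 0, 0]
  ]
}}

```text
time_s: 14.72
tool_pos: [0.4906, -0.0454, 0.1056]
orientation: [-180.0, 0.0, -74.1]
contact_force: [1.4, -0.5, -0.3]
finger_gap: 0.0007
finger_force: 0.2
```

Emit:
{"fn": "drive_tool", "kwargs": {
  "targets": [
    [-0.0003, 0, 0, 0],
    [-0.0006, 0, 0, 0],
    [-0.0009, 0, 0, 0],
    [-0.0012, 0, 0, 0],
    [-0.0012, 0, 0, 0],
    [-0.0012, 0, 0, 0],
    [-0.0012, 0, 0, 0],
    [-0.0012, 0, 0, 0]
  ]
}}

```text
time_s: 15.38
tool_pos: [0.4903, -0.0443, 0.1056]
orientation: [-180.0, 0.0, -74.1]
contact_force: [0.0, 0.1, 0.0]
finger_gap: 0.0005
finger_force: 0.0
```

Emit:
{"fn": "drive_tool", "kwargs": {
  "targets": [
    [-0.0003, 0, 0, 0],
    [-0.0006, 0, 0, 0],
    [-0.0009, 0, 0, 0],
    [-0.001, 0, 0, 0],
    [-0.001, 0, 0, 0],
    [-0.001, 0, 0, 0],
    [-0.001, 0, 0, 0],
    [-0.001, 0, 0, 0]
  ]
}}

```text
time_s: 16.05
tool_pos: [0.49, -0.0435, 0.1056]
orientation: [-180.0, -0.0, -74.1]
contact_force: [-0.1, -0.7, 0.7]
finger_gap: 0.0009
finger_force: 0.0
```

Emit:
{"fn": "drive_tool", "kwargs": {
  "targets": [
    [0.003, 0, 0, 0],
    [0.008, 0, 0, 0],
    [0.015, 0, 0, 0],
    [0.024, 0, 0, 0],
    [0.035, 0, 0, 0],
    [0.048, 0, 0, 0],
    [0.056, 0, 0, 0],
    [0.06, 0, 0, 0]
  ]
}}

```text
time_s: 16.72
tool_pos: [0.5067, -0.1027, 0.1054]
orientation: [180.0, -0.0, -74.1]
contact_force: [-0.9, 0.6, 0.4]
finger_gap: 0.0003
finger_force: 0.0
```

Emit:
{"fn": "drive_tool", "kwargs": {
  "targets": [
    [0, 0, -0.02, 0],
    [0, 0, -0.05, 0],
    [0.03, 0, -0.08, 0],
    [0.06, 0, -0.1, 0],
    [0.09, 0, -0.12, 0],
    [0.11, 0, -0.14, 0],
    [0.12, 0, -0.15, 0],
    [0.12, 0, -0.15, 0]
  ]
}}

```text
time_s: 17.38
tool_pos: [0.5408, -0.219, 0.2579]
orientation: [-179.8, -0.1, -74.2]
contact_force: [0.2, -0.1, 0.4]
finger_gap: 0.0005
finger_force: 0.0
```

```bash
python3 - <<'E'
from h import *
np.set_printoptions(precision=4,suppress=True)
o=np.array([.4935,-.0553]); th=np.radians(15.95)
for n in ['scene','side']:
    p,d,m=cap(n); Q=rk(cloud(d,m),o,th)
    c=p[200:300,280:440] if n=='scene' else p[180:340,240:400]
    cv2.imwrite('pics/e_%s.png'%n,cv2.resize(c,None,fx=3.5,fy=3.5,interpolation=cv2.INTER_CUBIC)[:,:,::-1])
    g=Q[(abs(Q[:,0])<.03)&(Q[:,2]>.09)&(Q[:,2]<.124)&(Q[:,1]>-.0)&(Q[:,1]<.032)]
    print(n,len(g),np.percentile(g[:,1],[2,20,50,80,98]))
    g=Q[(Q[:,0]>.018)&(Q[:,0]<.036)&(Q[:,2]>.07)&(Q[:,2]<.09)&(Q[:,1]>-.03)&(Q[:,1]<.03)]; print('pin top',np.percentile(g[:,2],[90,98]))
    for r in viewer.landmark_of(n,'spice_a')[:5]: print('jar',round(r['p'],2),rk(w(m,r['position'])[None],o,th)[0])
E
```

```text
scene 72 [0.0246 0.0248 0.025  0.0281 0.0318]
pin top [0.0812 0.0853]
jar 0.97 [-0.0062  0.095   0.021 ]
jar 0.9 [0.135  0.2008 0.0024]
jar 0.86 [ 0.0449  0.2438 -0.0022]
jar 0.56 [-0.0072  0.0522  0.016 ]
jar 0.56 [-0.0054  0.1338  0.0205]
side 217 [0.0227 0.0238 0.0243 0.025  0.026 ]
pin top [0.0812 0.0849]
jar 0.8 [-0.0035  0.0898  0.0115]
jar 0.75 [-0.0064  0.0494  0.0152]
jar 0.74 [-0.0042  0.1318  0.0186]
jar 0.7 [0.1382 0.1968 0.0036]
jar 0.69 [0.0476 0.2425 0.0005]
```

View pics/e_side.png

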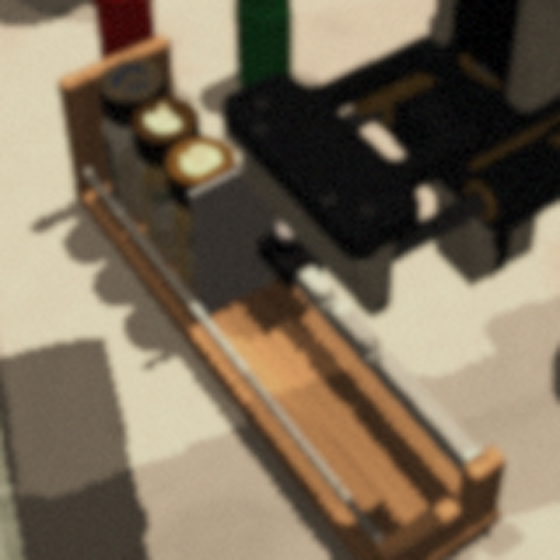

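The picture shows the three jars upright and close together against the panel, with the divider behind them at (235,240) and the gripper clear. The push face measures 24.3 mm in rack y against 24 expected, so the joint is about 0.133. Handing in.

```bash
python3 -c "
from station import job; print(job.job_done())"
```

```text
the job is handed in; nothing more can be done
None
```

I handed the job in: the divider measures about 0.133 m, which puts its pin in the three-jar notch; the three jars stand upright and the fingers are clear. No verdict came back.

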